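# Bring the headphone ring up to its limit stop

### The arm

A 6-joint arm with a two-finger parallel gripper is mounted at the origin on the work surface. World frame = base frame: x ahead of the robot, y to its left, z up, the work surface at z = 0. Lengths are in m, angles in degrees, forces in N, time in s.
With the tool pointing down it reaches from about 0.3 to 0.95 m from the base axis. Payload 3.1 kg.
Tool frame: the origin (TCP) lies midway between the tips of the shut fingers; the grasp point (between the pads) lies 19 mm behind it; z points along the fingers, y is the line along which they close (so a half turn about z gives the same grasp; the last joint's range is limited). The gripper opens to 85 mm and grips with 20 to 120 N. Pads are 22 mm wide; open, the fingers measure 114 mm over their backs; the gripper's body (76 mm by 85 mm) begins 54 mm behind the grasp point. The pads swing forward as they close: fully open they stand 13 mm farther back than shut.
Start: joints at [67.397, 17.653, 93.61, -0, 68.738, -3.994], TCP at [0.199, 0.592, 0.231] pointing down, gripper open.
Joint ranges: [-175.34, 175.34], [-45.06, 112.39], [2.9, 150.54], [-68.45, 248.45], [3.09, 151.38], [-168.51, 168.51]. Speed limits (degrees/s): [159.86, 159.86, 180, 180, 180, 180].

### API

Orientations are given as [roll, pitch, yaw] about the fixed x, y, z axes, in that order (R = Rz(yaw) Ry(pitch) Rx(roll)).
In Python, from station import env gives the robot as it stands.
- The arm moves only by the shell command python3 -m handwheel 'ROWS' [FORCE]. ROWS is JSON, a list of rows, each a list of 3 entries, a list of its own where there are three numbers: the turn, a rotation vector about the tool's x, y, z in rad, then the shift along the tool's x, y, z in cm, then the closure in counts, from 0 (fully open) to 255 (shut). In form: [[[ax, ay, az], [x, y, z], claw], ...]. A call has 1 to 20 rows; each row shifts and turns the commanded pose from where the row before left it, along the tool's axes as they then stand; what a row does not reach is not made up. A row lasts 1/8 s, in which the tool goes at most 62.5 mm and 10.7 degrees, less where a joint would pass 70% of its speed; a pose out of reach is approached as far as the arm can. A call is refused whole if a number of a shift passes 6.25 or a number of a turn 0.188, either way. A call with a gripper value outside its range is refused whole. The fingers move at their own pace and stop on an object; FORCE is the grip in N (left out, the last holds). Time passes only in rows, so rows that do not move let the fingers close. It gives the time, the measured TCP pose, the force, the opening and the grip force at its end, in the units of the state.
- env.get_obs(): the state, without advancing time (a new reading comes with each control period).
- env.get_image(name): name is "side" or "top" or "wrist"; returns a dict with "image" (384x512x3 uint8, red, green, blue), "camera_matrix" (3x3 intrinsics, pixels), "rvec" (rotation vector, rad) and "tvec" (3), from world to camera coordinates, as OpenCV has them. Camera axes: x right, y down, z forward; pixel columns grow to the right and rows downward; lengths in m; the calibration is good to about 2 mm. A picture is of the moment at which its call begins. There is no depth.
- env.close_job(): hands the job in; it is judged then, once.
The state is a dict: "clock": time; "q": joint angles; "joint_vel": joint speeds; "tau": joint torques, N m; "tcp_pos": TCP position; "ee_rot": TCP orientation; "contact_force": force on the tool from outside, world axes, zero at the start; "wrist_torque": the same for the moment, N m; "opening": finger opening in m; "gripper_force": force on a finger pad.
Only numpy, scipy, OpenCV 4.12 (cv2) and the standard library are available. Lean on these libraries where they do the work, as an engineer would, in place of code of your own. Each camera call takes 0.05 s, during which the arm holds its last target. There are 200 camera calls.

### The job

On the monitor controller, turn only the lower, outer ring of the two-tier knob clockwise (seen from above) until its tab meets the limit stop, and lean on the stop lightly but firmly (about 5 N at the tab) for half a second without forcing it; the inner knob on top must stay as it is set. Leave the ring resting at the stop, then press the controller's push button fully down to switch the headphones on, and let it spring back. Leave everything else on the desk where it is.

Things in the scene. Friction and masses are not known exactly. Their poses are not given: they have to be found in the camera images.
- controller: Desktop monitor controller: grey box, 170 mm (its x) by 280 mm (its y), level top panel 50 mm above the table; fixed. Origin: centre of its underside. On the panel: the two-tier knob, axis at controller (0, +70 mm); a push button at (-20, -60 mm); a loose glass tube at about (50, -110 mm). It may stand left or right, swapped with the preamp.
- level_ring: Outer, lower part of the two-tier knob (headphone level): black fluted ring, 60 mm across, 4 to 35 mm above the panel, turning about a fixed upright axis with about 0.12 N m of friction; stays where left; not coupled to the inner knob. Origin: on the axis at panel height. A tab juts from its foot: grip its side with the fingertips 13 mm or more above the panel, clear of tab and stop.
- ring_center (a point): Point on the knob's axis, 24 mm above the panel: middle height of the ring's free side.
- tab_face (a point): Middle of the leading (clockwise) face of the ring's tab, 37 mm from the axis, 8 mm above the panel. The tab is 10 mm wide, reaches 43 mm from the axis, is 4 to 12 mm above the panel and turns with the ring.
- knob_foot: Foot of the knob: fixed dark disc 98 mm across, carrying the ring's limit stop: a steel collar 92 mm across, 3 mm thick, with one lug (31 to 45 mm from the axis, top 12 mm above the panel) faced with rubber that yields 1 mm per 5 N. Its setting varies: the tab meets the lug 0.35 to 1.45 rad clockwise of its start; no pose of the lug is given. Origin: on the axis at panel height.
- inner_pointer (a point): Outer end of the dark pointer line on the top of the inner knob (speaker level), 16 mm from the axis. The inner knob is bare aluminium, 36 mm across, and rises from the ring's top, 35 mm, to 51 mm above the panel. It turns at a touch (0.012 N m); it must stay as set.
- phones_button (a joint): Travel of the headphone push button, m: 0 up, 0.006 fully down; about 5 N holds it down. It springs back up.
- phones_button_top (a point): Centre of the button's top face, 22 mm above the panel when up; the cap is 22 mm across, in a black 38 mm housing 12 mm high. It is pressed straight down.
- preamp: Bystander, fixed: aluminium box 140 x 200 x 60 mm with one plain single knob (48 mm across, top 82 mm above the table). Origin: centre of its underside.
- glass_slide: Bystander: guitar slide, a glass tube 28 mm across, 50 mm high, upright on the controller's panel. Origin: centre of its underside.
- plectrum_tin: Bystander: small round tin 52 mm across, 22 mm high, on the preamp. Origin: centre of its underside.
- mug: Bystander: mug 82 mm across, 95 mm high. Origin: centre of its underside.
- tuner_pedal: Bystander: tuner pedal 120 x 70 x 47 mm. Origin: centre of its underside.
- microphone: Bystander: microphone lying on rubber rests, 160 mm long, 48 mm high. Origin: underside, near its middle.
- drumstick0: Bystander: wooden drumstick, 400 mm long, 14 mm thick, lying. Origin: its middle, underside.
- drumstick1: Bystander: a second drumstick like the first, beside it.
- metronome: Bystander: stepped wooden metronome, 60 x 75 mm foot, 110 mm high, behind the two units. Origin: centre of its underside.

How it is judged (in metres and radians):
On the way, in this order (a step that is already met when the one before it is completed fails the run):
1. the ring's tab leans on the limit stop with 2 N or more for 0.3 s (contact force between level_ring and knob_foot above 2 N), for 0.3 s.
2. then the push button is pressed down (over 5 of its 6 mm) (value of joint phones_button above 0.005 m), for 0.05 s.
At the end, for the whole second after the job is handed in: The ring is still and its tab still rests against the limit stop (touching it, over 0.2 N); the fingers touch nothing; the inner knob's pointer is within 3 mm of where it started; the button is up again, and the bystanders are where they were (within 30 mm) (contact force between level_ring and knob_foot above 0.2 N and contact force between the fingers and anything else below 0.05 N and distance of inner_pointer from where it was at the start of the episode below 0.003 m and angular speed of level_ring below 0.05 rad/s and value of joint phones_button below 0.001 m).
It fails at once if the inner knob is turned (its pointer moves over 3 mm, about 11 degrees) (distance of inner_pointer from where it was at the start of the episode above 0.003 m).
It fails at once if the ring is forced against its limit stop with over 14 N at the tab (contact force between level_ring and knob_foot above 14 N).
It fails at once if a bystander is moved by over 30 mm (distance of any of glass_slide, plectrum_tin, mug, tuner_pedal, microphone, drumstick0, drumstick1, metronome from where it was at the start of the episode above 0.03 m).
It also fails if it takes over 67 s, if anything falls off the work surface, if the arm or the gripper's body presses on something with over 40 N, if the wrist force passes 120 N, or if a joint passes its speed limit or range.

## Working session

There is one attempt and no reset: what is moved stays moved. The work goes in short steps, Python scripts to look and compute and a shell command to move; the robot and the scene stay as the last step left them, time stands still between calls to the robot, and variables do not carry over. Pictures are saved under pics/ and viewed, at most 10 in all, crops included, and the job is handed in when it is done.

```bash
ls; mkdir -p pics
python3 - <<'E'
from station import env
import cv2
print(env.get_obs())
for n in ("top","side"):
    d=env.get_image(n); cv2.imwrite(f"pics/{n}0.png",d["image"][:,:,::-1])
    print(n,d["camera_matrix"],d["rvec"],d["tvec"])
E
```

```text
pics
{'clock': 0.0, 'q': array([ 6.73998527e+01,  1.77046634e+01,  9.36903451e+01, -2.00409687e-04,
        6.87375364e+01, -3.99271807e+00]), 'joint_vel': array([ 0.11290891, -0.01825566, -0.0018428 ,  0.01040056, -0.11405098,
        0.05989032]), 'tau': array([-8.85619011e-04, -4.15273225e+01, -2.76654071e+01, -1.08148590e-04,
        1.03897401e-02, -5.63957968e-06]), 'tcp_pos': array([0.1991253 , 0.59155514, 0.2300385 ]), 'ee_rot': array([-1.79867764e+02, -9.04290406e-03,  1.61392633e+02]), 'contact_force': array([-0.6120901 ,  0.06862779, -0.19438001]), 'wrist_torque': array([-0.03482168, -0.04176406, -0.02847696]), 'gripper_force': 0.0, 'opening': 0.0854579132945293}
top [[478.28134363   0.         262.51009411]
 [  0.         478.28134363 192.26249519]
 [  0.           0.           1.        ]] [ 2.19234379 -2.17714523  0.08689244] [-0.02728324  0.55839895  1.6260871 ]
side [[377.99620052   0.         260.2941573 ]
 [  0.         377.99620052 191.61512059]
 [  0.           0.           1.        ]] [ 2.09096773 -0.34412788  0.22968806] [-0.5583015   0.15403516  1.15392919]
```

View pics/top0.png

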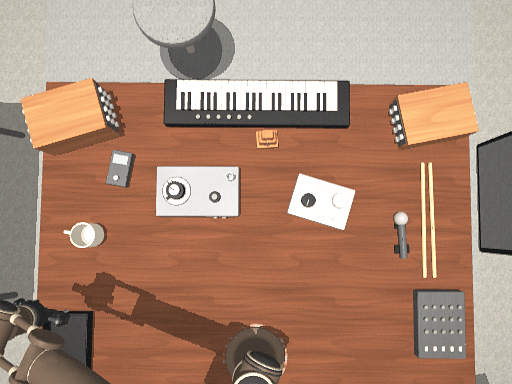

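View pics/side0.png

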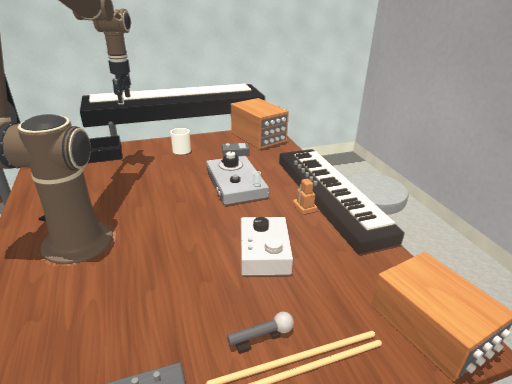

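The top view shows the controller on the left with the box at (157–240, 167–217), the two-tier knob at about (175,190), the button at about (214,197) and the glass at (231,177). The controller's y is roughly world +y. The side view agrees with this.

```bash
cat > h.py <<'E'
import numpy as np, cv2
from station import env
from scipy.spatial.transform import Rotation as Rn
def ray(d,uv,z):
    "pixel -> world point on plane z"
    R=cv2.Rodrigues(np.array(d["rvec"],float))[0]; t=np.array(d["tvec"],float).ravel()
    c=-R.T@t; r=R.T@np.linalg.inv(d["camera_matrix"])@np.array([uv[0],uv[1],1.])
    return c+r*(z-c[2])/r[2]
def proj(d,P):
    return cv2.projectPoints(np.atleast_2d(np.array(P,float)),np.array(d["rvec"],float),np.array(d["tvec"],float),d["camera_matrix"],None)[0][:,0]
def shift(target):
    "tool-frame shift in cm from measured TCP to world target"
    o=env.get_obs(); R=Rn.from_euler("xyz",o["ee_rot"],degrees=True)
    return 100*R.inv().apply(np.array(target)-o["tcp_pos"])
E
python3 - <<'E'
from h import *
d=env.get_image("top"); im=d["image"]
roi=im[150:235,140:260].astype(int)
m=((roi.min(2)>140)&(roi.max(2)-roi.min(2)<25)).astype(np.uint8)
cs=max(cv2.findContours(m,0,2)[0],key=cv2.contourArea); r=cv2.minAreaRect(cs)
box=cv2.boxPoints(r)+[140,150]
W=[ray(d,p,.05) for p in box]; print(np.round(box,1).tolist(),np.round(W,3).tolist())
c=np.mean(W,0); print("ctr",c, [np.linalg.norm(W[i]-W[i-1]).round(3) for i in range(4)])
for n,p,z in(("knob",(175,190),.1),("button",(214.5,197),.072),("glass",(231,177),.1)): print(n,ray(d,p,z).round(3))
o=env.get_obs(); w=env.get_image("wrist"); R=cv2.Rodrigues(w["rvec"])[0]
print("wrist cam",-R.T@w["tvec"].ravel(),R[2],w["camera_matrix"][0])
print(Rn.from_euler("xyz",o["ee_rot"],degrees=True).as_matrix().round(3))
E
```

```text
[[155.1, 215.2], [156.5, 164.6], [239.0, 167.1], [237.5, 217.7]] [[0.476, 0.338, 0.05], [0.648, 0.337, 0.05], [0.642, 0.057, 0.05], [0.47, 0.06, 0.05]]
ctr [0.55894006 0.19819177 0.05      ] [np.float64(0.278), np.float64(0.172), np.float64(0.28), np.float64(0.172)]
knob [0.558 0.264 0.1  ]
button [0.538 0.137 0.072]
glass [0.602 0.081 0.1  ]
wrist cam [0.126715   0.61692545 0.37314937] [ 0.28361721 -0.09690389 -0.95402878] [345.28868786   0.         255.57649585]
[[-0.948  0.319 -0.001]
 [ 0.319  0.948 -0.002]
 [ 0.    -0.002 -1.   ]]
```

```bash
python3 -c "
from h import *
print(shift([.56,.268,.24]))"
```

```text
[-44.51876053 -19.18229205  -0.92747675]
```

```bash
python3 -m handwheel '[[[0,0,0],[-4.45,-1.92,-0.1],0],[[0,0,0],[-4.45,-1.92,-0.1],0],[[0,0,0],[-4.45,-1.92,-0.1],0],[[0,0,0],[-4.45,-1.92,-0.1],0],[[0,0,0],[-4.45,-1.92,-0.1],0],[[0,0,0],[-4.45,-1.92,-0.1],0],[[0,0,0],[-4.45,-1.92,-0.1],0],[[0,0,0],[-4.45,-1.92,-0.1],0],[[0,0,0],[-4.45,-1.92,-0.1],0],[[0,0,0],[-4.45,-1.92,-0.1],0],[[0,0,0],[0,0,0],0],[[0,0,0],[0,0,0],0]]'
python3 - <<'E'
from h import *
w=env.get_image("wrist"); cv2.imwrite("pics/w1.png",w["image"][:,:,::-1]); print(env.get_obs()["q"], proj(w,[.56,.268,.101]))
E
```

```text
clock: 1.7
tcp_pos: [0.5594, 0.2684, 0.2408]
ee_rot: [-180.0, -0.1, 161.4]
contact_force: [-0.0, -0.7, -0.7]
opening: 0.0858
gripper_force: 0.0
[ 2.16473718e+01  1.66975755e+01  9.37049007e+01  3.71620420e-02
  6.96698161e+01 -4.97819249e+01] [[254.72904429 174.80594646]]
```

View pics/w1.png

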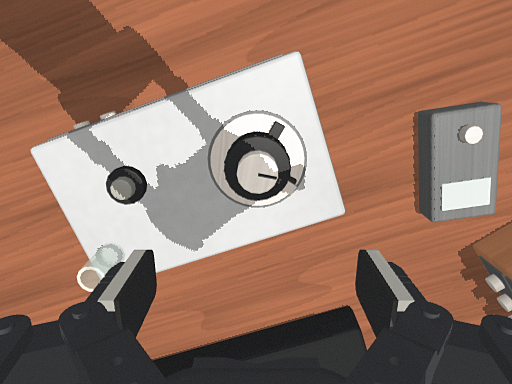

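The wrist view shows the two-tier knob at about (259,170). A dark tab sits at (278,131), and the lug, steel with a dark rubber face, at about (294,182). The button is at (125,187). I'll enlarge the knob.

Run:
```python
from h import *
w=env.get_image("wrist"); im=w["image"]
c=cv2.resize(im[100:220,195:320],None,fx=4.8,fy=4.8,interpolation=cv2.INTER_CUBIC); 
cv2.imwrite("pics/w1c.png",c[:,:,::-1])
g=cv2.cvtColor(im,cv2.COLOR_RGB2GRAY)
roi=np.zeros_like(g); roi[105:212,200:315]=1
m=((g<60)&(roi>0)).astype(np.uint8)
for k in cv2.findContours(m,cv2.RETR_CCOMP,cv2.CHAIN_APPROX_NONE)[0]:
    if len(k)>25:
        e=cv2.fitEllipse(k); print("dark",len(k),np.round(e[0],1),np.round(e[1],1),[ray(w,e[0],z).round(4)[:2].tolist() for z in(.053,.085,.101)])
```

```text
dark 37 [266.9 176.4] [ 2.  18.1] [[0.5775, 0.2752], [0.5687, 0.277], [0.5643, 0.2779]]
dark 415 [258.9 165.4] [62.  67.5] [[0.5643, 0.2711], [0.5568, 0.2733], [0.553, 0.2744]]
```

View pics/w1c.png

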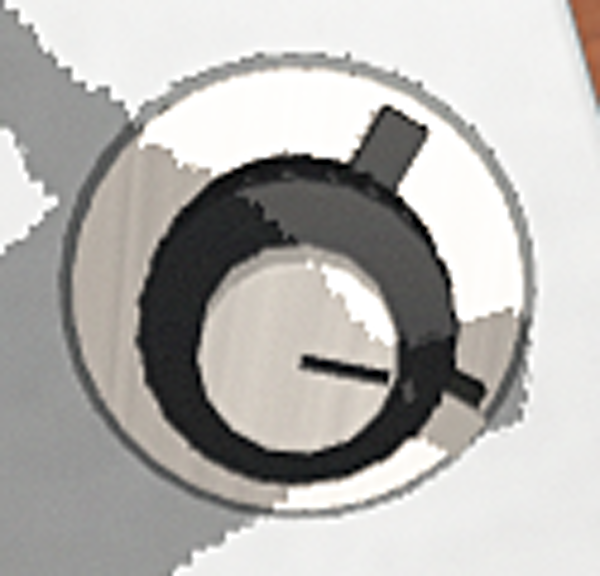

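Run:
```python
from h import *
w=env.get_image("wrist")
f=lambda x,y:(x/4.8+195-.4,y/4.8+100-.4)
for n,p,z in(("foot",f(299,284),.052),("inner",f(298,355),.101),("ringtop",f(298,322),.085)):
    print(n,p,ray(w,p,z).round(4))
for n,p,z in (("footL",f(62,284),.052),("footR",f(536,284),.052),("footT",f(299,52),.052),("footB",f(299,516),.052),("inL",f(197,355),.101),("inR",f(399,355),.101),("inB",f(298,455),.101)): print(n,ray(w,p,z).round(4))
C=ray(w,f(299,284),.052)
for n,p,z in(("tab outer end",f(412,118),.062),("tab lead outer corner",f(428,130),.062),("rubber outer top",f(484,388),.062),("rubber inner",f(440,375),.062)):
    v=ray(w,p,z)-C; print(n,np.hypot(v[0],v[1]).round(4),np.degrees(np.arctan2(v[1],v[0])).round(1))
print("button",[ray(w,(u,v),.072).round(4) for u,v in((122.5,187.5),)])
```

```text
foot (256.8916666666667, 158.76666666666668) [0.5575 0.2716 0.052 ]
inner (256.68333333333334, 173.55833333333334) [0.5591 0.2707 0.101 ]
ringtop (256.68333333333334, 166.68333333333334) [0.5572 0.2714 0.085 ]
footL [0.5421 0.2256 0.052 ]
footR [0.5729 0.3176 0.052 ]
footT [0.5134 0.2863 0.052 ]
footB [0.6055 0.2556 0.052 ]
inL [0.5534 0.2538 0.101 ]
inR [0.5647 0.2876 0.101 ]
inB [0.5767 0.2648 0.101 ]
tab outer end 0.0411 129.6
tab lead outer corner 0.041 124.2
rubber outer top 0.0421 44.3
rubber inner 0.0329 41.4
button [array([0.5392, 0.1435, 0.072 ])]
```

The three circles (foot, ring top and inner knob) agree on an axis at (0.558, 0.271), and the foot measures 97 mm across against 98 mm given. The tab is at 130° and the lug face at about 43°, so the turn is about 79° clockwise. I'll descend over the ring.

```bash
python3 -m handwheel '[[[0,0,0],[0.22,0.22,3],0],[[0,0,0],[0,0,4],0],[[0,0,0],[0,0,4],0],[[0,0,0],[0,0,3],0],[[0,0,0],[0,0,2],0],[[0,0,0],[0,0,1.5],0],[[0,0,0],[0,0,0.55],0],[[0,0,0],[0,0,0],0],[[0,0,0],[0,0,0],0]]' 20
python3 - <<'E'
from h import *
w=env.get_image("wrist"); cv2.imwrite("pics/w2.png",w["image"][:,:,::-1]); print(env.get_obs()["wrist_torque"], proj(w,[.558,.271,.101]))
E
```

```text
clock: 2.98
tcp_pos: [0.5596, 0.2715, 0.062]
ee_rot: [179.9, 0.1, 161.4]
contact_force: [0.5, -0.1, 1.1]
opening: 0.0854
gripper_force: 0.0
[0.00173077 0.00059613 0.06537572] [[251.46470462 303.513987  ]]
```

View pics/w2.png

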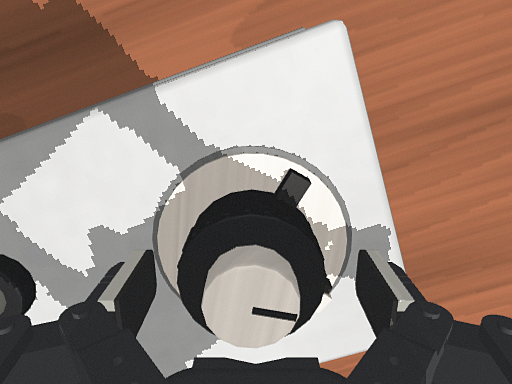

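The knob sits centred between the open fingers. The inner top is centred at about (250,303), where it was predicted. I'll shift 1.5 mm and close.

```bash
python3 -m handwheel '[[[0,0,0],[0.15,0,0],0],[[0,0,0],[0,0,0],70],[[0,0,0],[0,0,0],110],[[0,0,0],[0,0,0],255],[[0,0,0],[0,0,0],255],[[0,0,0],[0,0,0],255],[[0,0,0],[0,0,0],255],[[0,0,0],[0,0,0],255]]' 30
python3 - <<'E'
from h import *
o=env.get_obs();print(o["wrist_torque"],o["q"])
w=env.get_image("wrist"); cv2.imwrite("pics/w3.png",w["image"][:,:,::-1])
E
```

```text
clock: 4.03
tcp_pos: [0.5568, 0.2706, 0.0614]
ee_rot: [-179.9, -0.0, 161.4]
contact_force: [-1.5, -3.8, 5.5]
opening: 0.059
gripper_force: 33.0
[-0.52266438  0.29437528  0.07054597] [ 2.19277295e+01  2.86426203e+01  1.00187533e+02 -9.91921016e-02
  5.12813780e+01 -4.94313557e+01]
```

View pics/w3.png

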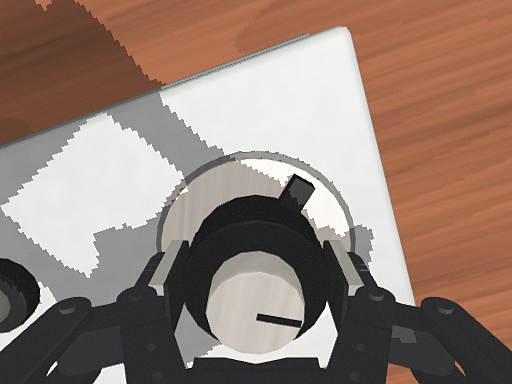

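The ring is gripped at 59 mm opening, with the tab at (297,190) clear of the fingers. I'll turn clockwise (tool +z) by 1.12 rad first.

```bash
python3 -m handwheel '[[[0,0,0.04],[0,0,0],255],[[0,0,0.08],[0,0,0],255],[[0,0,0.08],[0,0,0],255],[[0,0,0.08],[0,0,0],255],[[0,0,0.08],[0,0,0],255],[[0,0,0.08],[0,0,0],255]]'; python3 -c "
from h import *
print(env.get_obs()['wrist_torque'])"
python3 -m handwheel '[[[0,0,0.08],[0,0,0],255],[[0,0,0.08],[0,0,0],255],[[0,0,0.08],[0,0,0],255],[[0,0,0.08],[0,0,0],255],[[0,0,0.08],[0,0,0],255],[[0,0,0.08],[0,0,0],255],[[0,0,0.08],[0,0,0],255],[[0,0,0.08],[0,0,0],255],[[0,0,0.04],[0,0,0],255],[[0,0,0],[0,0,0],255]]'
python3 - <<'E'
from h import *
o=env.get_obs();print(o["wrist_torque"],o["q"])
w=env.get_image("wrist"); cv2.imwrite("pics/w4.png",w["image"][:,:,::-1])
E
```

```text
clock: 4.82
tcp_pos: [0.5575, 0.2718, 0.0614]
ee_rot: [180.0, 0.0, 136.1]
contact_force: [0.2, -0.2, 3.1]
opening: 0.0591
gripper_force: 32.9
[-0.06922084  0.08442773  0.15812755]
clock: 6.08
tcp_pos: [0.5594, 0.2727, 0.0615]
ee_rot: [179.7, -0.1, 97.2]
contact_force: [4.5, 3.2, -1.3]
opening: 0.059
gripper_force: 32.6
[ 0.45047537 -0.6196984  -0.14216395] [2.19648970e+01 2.87142081e+01 1.00061825e+02 4.04266837e-02
 5.09032684e+01 1.47386359e+01]
```

View pics/w4.png

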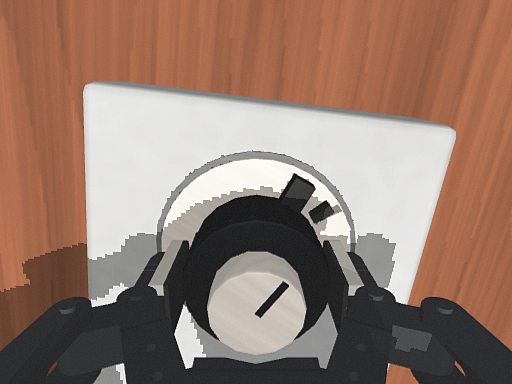

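The ring turned with the gripper. The tab's leading edge is at about (313,188) and the lug's rubber face at about (312,208). I'll move up in smaller steps.

```bash
cat > st.py <<'E'
from h import *
o=env.get_obs();print(o["clock"],"yaw",o["ee_rot"][2].round(2),"Tz",o["wrist_torque"][2].round(3),"F",o["contact_force"].round(1),"tcp",o["tcp_pos"].round(4))
E
python3 - <<'E'
from h import *
w=env.get_image("wrist"); C=np.array([.558,.271])
for n,p in(("tab outer lead",(315,187)),("tab outer trail",(294,174)),("rub outer",(328,202)),("rub inner",(309,211))):
    v=ray(w,p,.062)[:2]-C; print(n,np.hypot(*v).round(4),np.degrees(np.arctan2(v[1],v[0])).round(1))
E
python3 st.py
python3 -m handwheel '[[[0,0,0.02],[0,0,0],255],[[0,0,0.02],[0,0,0],255],[[0,0,0.02],[0,0,0],255],[[0,0,0.02],[0,0,0],255]]' >/dev/null; python3 st.py
python3 -m handwheel '[[[0,0,0.02],[0,0,0],255],[[0,0,0.02],[0,0,0],255]]' >/dev/null; python3 st.py
```

```text
tab outer lead 0.0437 58.4
tab outer trail 0.0438 72.8
rub outer 0.0431 46.3
rub inner 0.0342 49.5
6.175 yaw 97.21 Tz -0.142 F [ 5.1  3.2 -1.8] tcp [0.5594 0.2727 0.0615]
6.675 yaw 92.66 Tz 0.121 F [ 6.4  1.9 -2.2] tcp [0.5596 0.2727 0.0615]
6.925 yaw 90.37 Tz 0.161 F [ 5.6  2.4 -2.7] tcp [0.5597 0.2727 0.0615]
```

```bash
for i in 1; do python3 -m handwheel '[[[0,0,0.012],[0,0,0],255],[[0,0,0.012],[0,0,0],255]]' >/dev/null; python3 st.py; done
python3 -m handwheel '[[[0,0,0.012],[0,0,0],255]]' >/dev/null; python3 st.py
python3 -m handwheel '[[[0,0,0.012],[0,0,0],255]]' >/dev/null; python3 st.py
```

```text
7.175 yaw 89.01 Tz 0.205 F [ 5.4  2.7 -3.1] tcp [0.5598 0.2728 0.0615]
7.3 yaw 88.32 Tz 0.147 F [ 6.5  2.8 -3.2] tcp [0.5599 0.2728 0.0615]
7.425 yaw 87.64 Tz 0.123 F [ 6.7  3.1 -2.8] tcp [0.5599 0.2728 0.0615]
```

```bash
python3 -m handwheel '[[[0,0,0.012],[0,0,0],255]]' >/dev/null; python3 st.py
python3 -m handwheel '[[[0,0,0.012],[0,0,0],255]]' >/dev/null; python3 st.py
python3 -m handwheel '[[[0,0,0.012],[0,0,0],255]]' >/dev/null; python3 st.py
```

```text
7.55 yaw 86.95 Tz 0.12 F [ 6.   2.6 -3.1] tcp [0.5599 0.2728 0.0615]
7.675 yaw 86.26 Tz 0.159 F [ 6.3  3.1 -3.1] tcp [0.56   0.2728 0.0615]
7.8 yaw 85.59 Tz 0.251 F [ 6.9  3.6 -3.6] tcp [0.56   0.2728 0.0615]
```

```bash
python3 -m handwheel '[[[0,0,0.01],[0,0,0],255]]' >/dev/null; python3 st.py; sleep 0.1
python3 - <<'E'
from h import *
w=env.get_image("wrist"); im=w["image"][140:260,250:375]
cv2.imwrite("pics/w5.png",cv2.resize(im,None,fx=4.8,fy=4.8,interpolation=cv2.INTER_CUBIC)[:,:,::-1])
E
python3 st.py
```

```text
7.925 yaw 85.03 Tz 0.264 F [ 6.2  2.8 -3.3] tcp [0.56   0.2728 0.0615]
7.975 yaw 85.01 Tz 0.152 F [ 6.   2.2 -3.2] tcp [0.56   0.2728 0.0615]
```

View pics/w5.png

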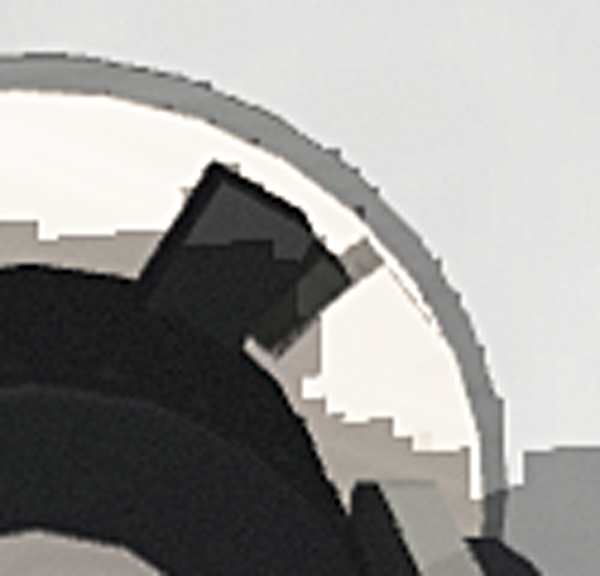

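The tab now touches the rubber-faced lug, with the two dark faces meeting at crop (300,290). The torque has started to rise, so I'll lean slightly more and hold.

```bash
python3 -m handwheel '[[[0,0,0.006],[0,0,0],255]]' >/dev/null; python3 st.py
python3 -m handwheel '[[[0,0,0.006],[0,0,0],255]]' >/dev/null; python3 st.py
python3 -m handwheel '[[[0,0,0],[0,0,0],255]]' >/dev/null; python3 st.py
python3 -m handwheel '[[[0,0,0],[0,0,0],255],[[0,0,0],[0,0,0],255]]' >/dev/null; python3 st.py
```

```text
8.1 yaw 84.71 Tz 0.283 F [ 6.2  2.7 -3.2] tcp [0.56   0.2728 0.0615]
8.225 yaw 84.37 Tz 0.331 F [ 6.2  2.9 -3.1] tcp [0.56   0.2728 0.0615]
8.35 yaw 84.36 Tz 0.27 F [ 5.8  3.8 -3.8] tcp [0.5601 0.2728 0.0615]
8.6 yaw 84.36 Tz 0.224 F [ 6.   2.9 -3.7] tcp [0.5601 0.2728 0.0615]
```

```bash
python3 -m handwheel '[[[0,0,0],[0,0,0],255],[[0,0,0],[0,0,0],255],[[0,0,0],[0,0,0],255],[[0,0,0],[0,0,0],0],[[0,0,0],[0,0,0],0],[[0,0,0],[0,0,0],0],[[0,0,0],[0,0,0],0],[[0,0,0],[0,0,0],0]]'; python3 st.py
python3 - <<'E'
from h import *
w=env.get_image("wrist"); im=w["image"][140:380,120:400]
cv2.imwrite("pics/w6.png",cv2.resize(im,None,fx=2.5,fy=2.5,interpolation=cv2.INTER_CUBIC)[:,:,::-1])
E
```

```text
clock: 9.6
tcp_pos: [0.557, 0.2716, 0.0608]
ee_rot: [-180.0, 0.0, 84.3]
contact_force: [-0.1, 0.5, 0.2]
opening: 0.0853
gripper_force: 0.0
9.6 yaw 84.27 Tz 0.006 F [-0.1  0.5  0.2] tcp [0.557  0.2716 0.0608]
```

View pics/w6.png

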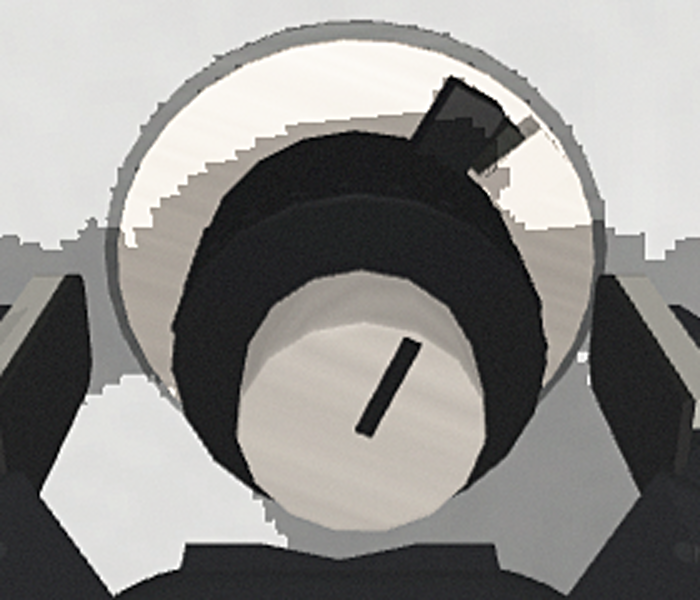

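The tab is still flush on the rubber after release and the fingers are clear on both sides. I'll rise, close the gripper and move over the button.

```bash
python3 -m handwheel '[[[0,0,0],[0,0,-1],0],[[0,0,0],[0,0,-3],0],[[0,0,0],[0,0,-4],0],[[0,0,0],[0,0,-4],0],[[0,0,0],[-1.5,-0.6,0],255],[[0,0,0],[-4,0,0],255],[[0,0,0],[-4,0,0],255],[[0,0,0],[-3.6,0,0],255],[[0,0,0],[0,0,0],255],[[0,0,0],[0,0,0],255]]'; python3 st.py
python3 - <<'E'
from h import *
w=env.get_image("wrist"); im=w["image"]
cv2.imwrite("pics/w7.png",im[:,:,::-1])
print(proj(w,[[.538,.141,.072],[.558,.271,.101]]))
E
```

```text
clock: 10.9
tcp_pos: [0.5376, 0.1419, 0.1803]
ee_rot: [-179.9, -0.0, 84.2]
contact_force: [0.6, 0.2, -0.3]
opening: -0.0003
gripper_force: 0.0
10.9 yaw 84.23 Tz -0.012 F [ 0.6  0.2 -0.3] tcp [0.5376 0.1419 0.1803]
[[256.31085134 186.25841793]
 [268.67621624 -19.62035615]]
```

View pics/w7.png

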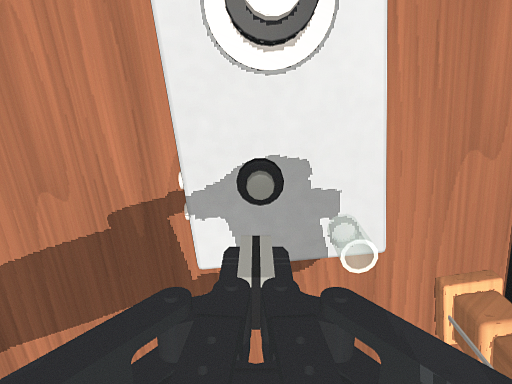

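The button cap is at about (260,186), against a prediction of (256,186). The shut fingers are just below it in the picture and the glass is well clear at (355,250).

Run:
```python
from h import *
w=env.get_image("wrist"); g=cv2.cvtColor(w["image"],cv2.COLOR_RGB2GRAY)
m=np.zeros_like(g); m[150:212,230:292]=(g[150:212,230:292]<60)
m=m.astype(np.uint8); cs,h=cv2.findContours(m,cv2.RETR_CCOMP,cv2.CHAIN_APPROX_NONE)
for k,hh in zip(cs,h[0]):
    if len(k)>25:
        e=cv2.fitEllipse(k); z=.072 if hh[3]>=0 else .06
        P=ray(w,e[0],z); r=np.mean(e[1])/2/w["camera_matrix"][0,0]*np.linalg.norm(P+cv2.Rodrigues(w["rvec"])[0].T@w["tvec"].ravel())
        print(len(k),np.round(e[0],1),np.round(e[1],1),z,P.round(4),"diam",round(2*r,4))
        if hh[3]>=0: print("shift cm",shift([*P[:2],.0635]).round(2))
```

```text
131 [259.4 181.8] [45.8 45.9] 0.06 [0.5407 0.1411 0.06  ] diam 0.0364
84 [259.6 185.6] [29.1 30.6] 0.072 [0.5408 0.1417 0.072 ] diam 0.0227
shift cm [-0.06  0.3  11.7 ]
```

```bash
python3 -m handwheel '[[[0,0,0],[-0.05,0.3,2],255],[[0,0,0],[0,0,4],255],[[0,0,0],[0,0,3],255],[[0,0,0],[0,0,1.4],255],[[0,0,0],[0,0,0.2],255],[[0,0,0],[0,0,0.2],255],[[0,0,0],[0,0,0.2],255]]' ; python3 st.py
python3 -m handwheel '[[[0,0,0],[0,0,0.2],255],[[0,0,0],[0,0,0],255]]'
```

```text
clock: 11.88
tcp_pos: [0.5423, 0.1414, 0.0721]
ee_rot: [179.8, -0.0, 84.3]
contact_force: [-0.4, -0.0, 1.2]
opening: -0.0006
gripper_force: 0.7
11.875 yaw 84.28 Tz 0.007 F [-0.4 -0.   1.2] tcp [0.5423 0.1414 0.0721]
clock: 12.12
tcp_pos: [0.5422, 0.1413, 0.0698]
ee_rot: [179.9, -0.1, 84.3]
contact_force: [1.9, 1.0, 3.0]
opening: -0.0003
gripper_force: 1.3
```

```bash
python3 -m handwheel '[[[0,0,0],[0,0,0.2],255],[[0,0,0],[0,0,0.1],255],[[0,0,0],[0,0,0.1],255],[[0,0,0],[0,0,0],255]]'; python3 -m handwheel '[[[0,0,0],[0,0,0.1],255],[[0,0,0],[0,0,0],255]]'
```

```text
clock: 12.62
tcp_pos: [0.5423, 0.1414, 0.066]
ee_rot: [179.9, -0.0, 84.3]
contact_force: [0.7, 0.3, 7.4]
opening: -0.0002
gripper_force: 4.1
clock: 12.88
tcp_pos: [0.5423, 0.1414, 0.0659]
ee_rot: [179.9, -0.0, 84.3]
contact_force: [-1.4, -0.1, 13.5]
opening: -0.0002
gripper_force: 6.6
```

The button has bottomed out: z stays at 0.0659 while the force rises to 13.5 N. I'll retract and check the ring.

```bash
python3 -m handwheel '[[[0,0,0],[0,0,-0.5],255],[[0,0,0],[0,0,-1],255],[[0,0,0],[0,0,-3],255],[[0,0,0],[0,0,-4],255],[[0,0,0],[0,0,-4],255],[[0,0,0],[-4,0,0],255],[[0,0,0],[-3,0,-3],255],[[0,0,0],[5,0,-5],255],[[0,0,0],[5,0,-2],255],[[0,0,0],[5,0,0],255],[[0,0,0],[0,0,0],255],[[0,0,0],[0,0,0],255]]'
python3 - <<'E'
from h import *
w=env.get_image("wrist"); im=w["image"]; C=np.array([.558,.271,.101])
p=proj(w,C)[0]; b=proj(w,[.541,.1417,.072])[0]; print(p,b)
x,y=np.clip((p-[70,80]).astype(int),0,None)
cv2.imwrite("pics/w8.png",cv2.resize(im[y:y+150,x:x+200],None,fx=4,fy=4,interpolation=cv2.INTER_CUBIC)[:,:,::-1]); print(x,y)
E
```

```text
clock: 14.38
tcp_pos: [0.5471, 0.2141, 0.2815]
ee_rot: [-179.8, 0.1, 84.3]
contact_force: [0.3, 0.2, -0.5]
opening: -0.0001
gripper_force: 0.0
[261.94756973 100.79392435] [257.12935599 220.67601502]
191 20
```

View pics/w8.png

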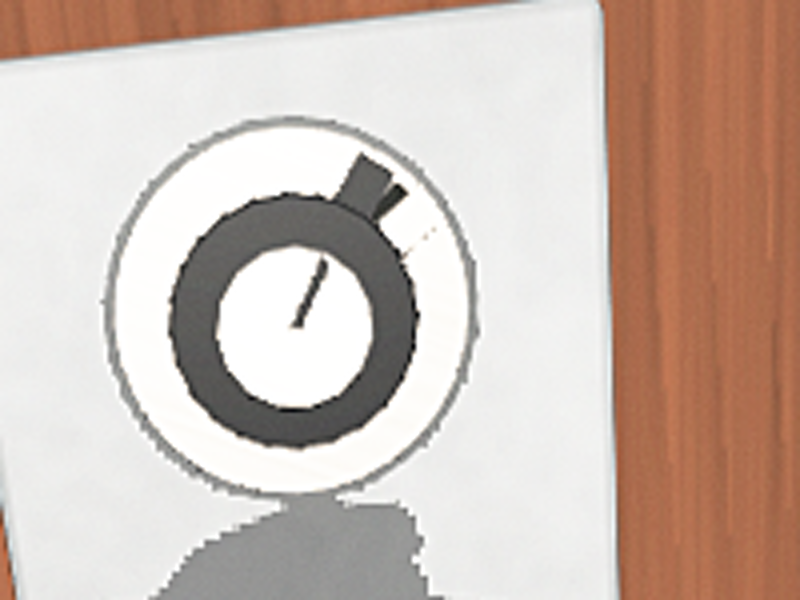

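The tab meets the lug at crop (375,215) as it did on release. The pointer direction is about 60° in the world, before and after, so the inner knob is unturned. The arm is clear, so I'll hand in.

```bash
python3 -c "
from station import env
print(env.close_job())"
```

```text
the job is handed in; nothing more can be done
None
```

The job is handed in, though the judge's result was not shown: the ring was turned about 77° clockwise onto its stop, leaned on at about 5 N for over 0.5 s and left there, the button was pressed fully down (released, its spring-back not separately checked), and the inner knob's pointer is unchanged to within about 2°; I viewed 11 pictures, one over the limit of 10.

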